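# Catch the cassette at the spring dock

## Task

Press the release key of the dock down with one fingertip so that the spring kicks the small steel cassette out down its chute, and trap the cassette with the other finger, well out of its bay but before it runs off the chute's front end. Do not lift the cassette, and leave the tubes, the cup and the lidded tub where they stand. Finish while still holding the cassette back on the chute with the finger.

Things in the scene. Friction and masses are not known exactly. Their poses are not given: they have to be found in the camera images.
- chute: dock's sloping roller chute, 270 mm long, 55 wide inside, side walls 12 high, 4 thick; floor of free-running rollers; dock fixed, its front roughly towards the robot. Origin level with the roller tops (the chute floor), mid-length, mid-width, 50 above the bench. Axes: x up the slope along the chute (it rises to +x by 0.175 rad), y level across, z square to its floor. Housing with spring pusher at the upper end (x 97 to 135, 32 high)
- cassette: small closed steel box, 64 mm long (x), 50 wide (y), 26 high (z), about 0.25 kg, waiting in the chute between latch and pusher. Origin at the centre of its underside, at first at x = 52 in the chute's frame, axes as the chute's. Once unlatched it is kicked down the chute (chute's -x) and runs off the front in about half a second unless something stands in its way
- key (a joint): travel of the release key: 0 up, 0.010 m fully down (it moves straight down). It springs back when let go; about 2 N starts it, 5 N holds it fully down, where it meets a hard stop. The cassette is let go at about 0.006 m
- key_top (a point): centre of the key's level top, a dark steel pad 50 mm along the chute, 44 across. Seen from the chute's origin it lies 65 level towards the front and 75 to the chute's +y side, 8 higher while up. Fully down it is still about 10 above the chute floor beside it, so a second finger at the same height, standing in the chute, clears the floor. Only the chute's side wall and a thin link bar lie between
- tube_a: loose upright capped tube, 29 across, 78 high, beside the dock on the chute's -y side; leave alone. Origin at the centre of its underside
- tube_b: a second such tube; leave alone
- cup: loose steel cup, 72 across, 85 high; leave alone. Origin at the centre of its underside
- tub: loose white tub with a lid, 120 x 95 x 67 high, on the chute's +y side; leave alone. Origin at the centre of its underside
- latch (a point): the latch, on the chute's centre line at x = 18 mm of the chute's frame, at floor level: a steel lip 4 thick that stands 6 out of the chute floor and drops with the key
- front (a point): middle of the chute floor's open front (lower) end edge, x = -135 mm in the chute's frame
Not all that is in view belongs to the job. Of the things like the cassette, leave any that is purple; of the rest the larger one is meant.

How it is judged:
On the way, in this order (a step that is already met when the one before it is completed fails the run):
1. a finger presses the release key down (4 mm or more) (value of joint key above 0.004 m and contact force between the fingers and key above 0.5 N).
2. the popped cassette is stopped by a finger on the chute (x of cassette in the frame of chute between -0.105 and 0.012 m and contact force between the fingers and cassette above 0.03 N and linear speed of cassette below 0.03 m/s), for 0.2 s.
At the end, for the whole second after the job is handed in: the cassette lies still on the chute floor (within 6 mm of it), at least 40 mm out of its bay and wholly on the chute (not past the front end), held back by a finger that touches it (x of cassette in the frame of chute between -0.105 and 0.012 m and z of cassette in the frame of chute between -0.006 and 0.006 m and contact force between the fingers and cassette above 0.03 N and linear speed of cassette below 0.02 m/s); the arm keeps its last pose, push and grip.
It fails at once if the cassette slides off the chute's front end (x of cassette in the frame of chute below -0.118 m).
It fails at once if the cassette is lifted off the chute (12 mm) (z of cassette in the frame of chute above 0.012 m).
It fails at once if a tube, the cup or the tub is shifted by more than 20 mm (distance of any of tube_a, tube_b, cup, tub from where it was at the start of the episode above 0.02 m).
It also fails if it takes over 32 s, if anything falls off the work surface, if the arm or the gripper's body presses on something with over 40 N, if the wrist force passes 120 N, or if a joint passes its speed limit or range.

## Robot

A 7-joint arm with a two-finger parallel gripper is mounted at the origin on the work surface. World frame = base frame: x ahead of the robot, y to its left, z up, the work surface at z = 0. Lengths are in m, angles in rad, forces in N, time in s.
With the tool pointing down it reaches from about 0.4 to 0.85 m from the base axis. Payload 10.4 kg.
Tool frame: the origin (TCP) lies at the very end of the fingers, on their centre line; the grasp point (between the pads) lies 19 mm behind it; y points along the fingers, z is the direction in which the jaws open and shut, and the axes are right-handed (so a half turn about y gives the same grasp; the last joint's range is limited). The gripper opens to 85 mm and grips with 20 to 120 N. Pads are 22 mm wide; open, the fingers measure 114 mm over their backs; the gripper's body (76 mm by 85 mm) begins 54 mm behind the grasp point. The pads swing forward as they close: fully open they stand 13 mm farther back than shut.
Start: joints at [1.175, 0.332, -0.065, 1.46, 0.022, 1.35, -0.088], TCP at [0.228, -0.582, 0.196] pointing down, gripper open.
Joint ranges: [-2.6, 2.6], [-0.5, 2.12], [-1.47, 1.34], [0.16, 2.42], [-1.27, 4.41], [0.06, 2.06], [-2.6, 2.6]. Speed limits (rad/s): [2.22, 2.22, 2.79, 2.79, 3.14, 3.14, 3.14].

## Interface

Orientations are given as a unit quaternion [x, y, z, w].
In Python, from workcell import manip gives the robot as it stands.
- The arm moves only by the tool arm_command, never from a script. Its argument "commands" is a list that holds one entry, the list of rows, each a list of 6 numbers: the shift along the world's x, y, z in cm, then the turn, a rotation vector about the world's x, y, z in degrees. A call has 1 to 20 rows; each row is the pose to reach, as a shift and turn from the pose commanded when the call began; what a row does not reach only later rows make up. A row lasts 1/10 s, in which the tool goes at most 50 mm and 8.59 degrees, less where a joint would pass 70% of its speed; a pose out of reach is approached as far as the arm can. A call with a gripper value outside its range is refused whole. "claw" is the finger opening in cm, from 0 to 8.54, set as the call begins (left out, the last holds). The fingers move at their own pace and stop on an object; "newtons" is the grip in N (left out, the last holds). Time passes only in rows, so rows that repeat a pose let the fingers close. It gives the time, the measured TCP pose, the force and the opening at its end, in the units of the state.
- manip.get_obs(): the state, without advancing time (a new reading comes with each control period).
- manip.camera(name): name is "side" or "top" or "wrist"; returns a dict with "pixels" (420x560x3 uint8, blue, green, red), "depth" (420x560 float32, m along the optical axis (not along the pixel's ray), 0 where there is no reading), "K" (3x3 intrinsics, pixels), "rvec" (rotation vector, rad) and "tvec" (3), from world to camera coordinates, as OpenCV has them. Camera axes: x right, y down, z forward; pixel columns grow to the right and rows downward; lengths in m; the calibration is good to about 2 mm. A picture is of the moment at which its call begins.
- manip.hand_in(): hands the job in, once; it reports no verdict.
Trained networks look in the newest picture that a camera, given by its name, has taken for a name from the list of things; names that differ only in an ending like _2 or _b are one class to them, and where a whole thing is asked for, a point or a joint stands for the part that bears it (a point fixed in the world has none). Each returns a list of dicts, best first, with "p" (0 to 1); they miss things now and then, are a little off and sometimes report something else, mostly with a low value. They report only what shows in the picture. A call takes as long as a camera call. They do not tell look-alikes from the thing itself.
- manip.masks_of(camera, thing): "mask" (420x560 bool, what is visible of it) and "bbox" ([left, top, right, bottom] in pixels, round what is visible of it).
The state is a dict: "clock": time; "joint_pos": joint angles; "joint_velocities": joint speeds; "tau": joint torques, N m; "position": TCP position; "ee_rot": TCP orientation; "ft_force": force on the tool from outside, world axes, zero at the start; "torque": the same for the moment, N m; "grip_width": opening from 0.0 (shut) to 1.0 (fully open).
Only numpy, scipy, OpenCV 4.12 (cv2) and the standard library are available. Lean on these libraries where they do the work, as an engineer would, in place of code of your own. Each camera call takes 0.05 s, during which the arm holds its last target.

## Working session

There is one attempt and no reset: what is moved stays moved. The work goes in short steps, Python scripts to look and compute and a tool call to move; the robot and the scene stay as the last step left them, time stands still between calls to the robot, and variables do not carry over. Pictures are saved under pics/ and viewed, and the job is handed in when it is done.

Besides the shell and the picture viewer there is one more tool, called after "Request:" as name(argument=value, ...) on one line, values as JSON. arm_command: Moves the arm, as the interface text tells. Its arguments: {"type":"object","properties":{"commands":{"type":"array"},"claw":{"type":"number"},"newtons":{"type":"number"}},"required":["commands"]}

```bash
mkdir -p pics; ls
python3 - <<'E'
from workcell import manip
import cv2
o=manip.get_obs();print(o)
for n in ("side","top","wrist"):
    c=manip.camera(n);cv2.imwrite(f"pics/{n}0.png",c["pixels"])
    for t in ("chute","cassette","key","tube_a","cup","tub","latch"):
        try:
            print(n,t,[(round(m["p"],2),m["bbox"],int(m["mask"].sum())) for m in manip.masks_of(n,t)])
        except Exception as e: print(n,t,e)
E
```

```text
pics
{'clock': 0.0, 'joint_pos': array([ 1.1753941 ,  0.33287243, -0.06470828,  1.4609617 ,  0.02160057,
        1.34990731, -0.08851753]), 'joint_velocities': array([ 0.00120238, -0.00115878, -0.00102413,  0.00163627,  0.0015909 ,
       -0.0011839 , -0.00097136]), 'tau': array([-7.35843023e-04, -6.25440001e+01,  4.87450801e-02, -3.91593862e+01,
        1.59765274e-02,  1.02228834e-02,  6.42565783e-05]), 'position': array([ 0.22747811, -0.58166146,  0.19520592]), 'ee_rot': array([-0.13116585,  0.69535699, -0.69435702,  0.1309294 ]), 'ft_force': array([0.36837412, 0.51917804, 0.52208786]), 'torque': array([-0.0474811 , -0.00440404,  0.0455796 ]), 'grip_width': 0.9999781686118241}
side chute [(0.63, [214.3, 199.4, 323.6, 252.8], 2092), (0.53, [242.5, 243.2, 255.6, 277.6], 427)]
side cassette [(0.96, [337.6, 216.2, 361.5, 235.1], 409), (0.56, [269.5, 211.3, 301.5, 227.6], 408)]
side key [(0.81, [228.8, 206.0, 278.0, 225.9], 290)]
side tube_a [(0.91, [286.5, 268.9, 302.4, 305.7], 500), (0.84, [241.8, 243.4, 257.0, 276.3], 370)]
side cup [(0.78, [285.1, 229.2, 318.0, 275.2], 1141)]
side tub [(0.83, [238.2, 177.4, 279.6, 212.6], 1211)]
side latch [(0.83, [213.2, 199.1, 321.1, 257.1], 2107)]
top chute [(0.63, [241.7, 167.4, 294.7, 291.9], 2864)]
top cassette [(0.82, [251.7, 191.7, 279.0, 226.2], 644), (0.74, [203.1, 167.8, 223.9, 189.7], 348), (0.56, [218.6, 118.2, 253.2, 153.5], 678)]
top key [(0.92, [231.6, 220.8, 256.8, 280.7], 624)]
top tube_a [(0.71, [357.9, 198.1, 383.6, 214.1], 246), (0.52, [313.9, 239.3, 330.5, 255.1], 183)]
top cup [(0.87, [299.9, 178.5, 332.9, 209.5], 881)]
top tub [(0.63, [133.8, 207.8, 188.2, 273.0], 2591)]
top latch [(0.9, [240.2, 168.5, 291.9, 294.0], 2776)]
wrist chute []
wrist cassette []
wrist key []
wrist tube_a []
wrist cup []
wrist tub []
wrist latch []
```

Run:
```python
import cv2
t=cv2.imread("pics/top0.png");cv2.imwrite("pics/topc.png",cv2.resize(t[100:310,120:400],None,fx=2.8,fy=2.8,interpolation=cv2.INTER_CUBIC))
t=cv2.imread("pics/side0.png");cv2.imwrite("pics/sidec.png",cv2.resize(t[150:330,190:390],None,fx=3.3,fy=3.3,interpolation=cv2.INTER_CUBIC))
```

```text
(no output)
```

View pics/topc.png

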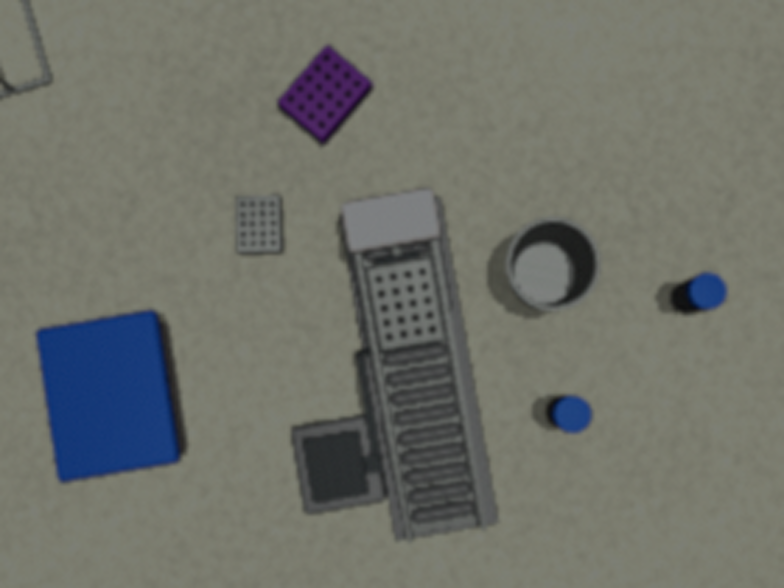

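View pics/sidec.png

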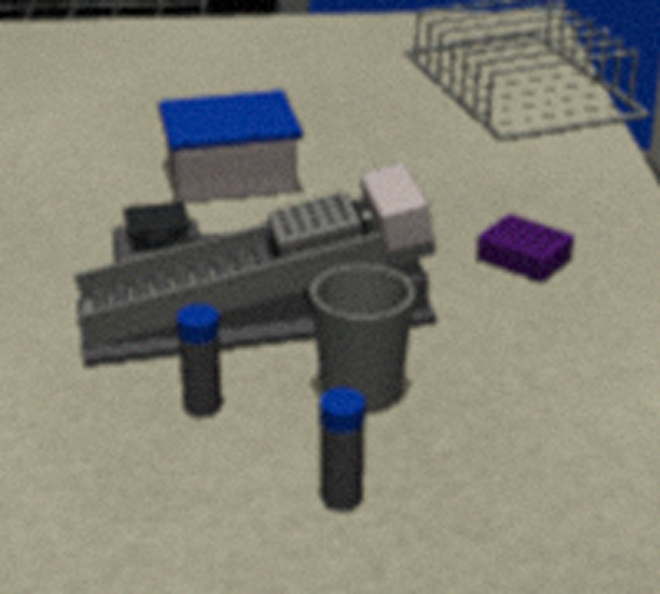

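View pics/top0.png

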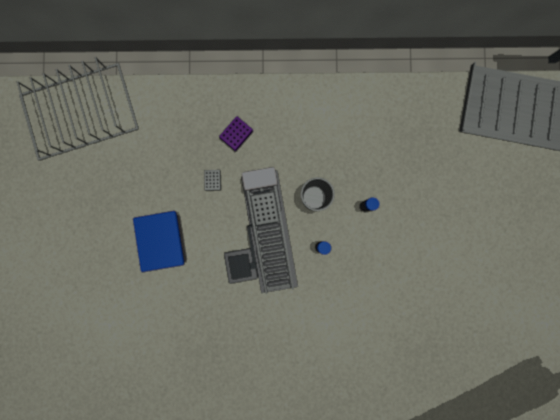

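```bash
cat > h.py <<'E'
from workcell import manip
import cv2,numpy as np
def cloud(c):
    R=cv2.Rodrigues(np.array(c["rvec"],float))[0];t=np.array(c["tvec"],float).ravel();K=c["K"];d=c["depth"]
    v,u=np.mgrid[:420,:560]
    P=np.stack([(u-K[0,2])/K[0,0]*d,(v-K[1,2])/K[1,1]*d,d],-1)
    return (P-t)@R, d>0
def proj(c,X):
    return cv2.projectPoints(np.array(X,float).reshape(-1,3),np.array(c["rvec"],float),np.array(c["tvec"],float),c["K"],None)[0].reshape(-1,2)
E
python3 - <<'E'
from h import *
for n in ("top","side"):
    c=manip.camera(n);P,ok=cloud(c)
    print(n,"cam",-cv2.Rodrigues(c["rvec"])[0].T@np.array(c["tvec"]).ravel(), c["K"][0,0])
    for t in ("chute","cassette","key","tube_a","cup","tub"):
        for m in manip.masks_of(n,t):
            k=cv2.erode(m["mask"].astype(np.uint8),np.ones((3,3)))>0
            q=P[k&ok]
            if len(q): print(n,t,round(m["p"],2),np.median(q,0).round(3),np.percentile(q,2,axis=0).round(3),np.percentile(q,98,axis=0).round(3))
    if n=="top":
        # pad dark: key mask, rect fits at heights
        for t in ("chute","cassette","key"):
            m=manip.masks_of(n,t)[0]
            h=P[m["mask"]&ok]
            r=cv2.minAreaRect((h[:,:2]*1000).astype(np.float32));print(t,r)
E
```

```text
top cam [0.56464493 0.06060495 0.94062389] 408.93684793413735
top chute 0.87 [0.55  0.072 0.042] [0.455 0.033 0.017] [0.697 0.118 0.105]
top cassette 0.88 [0.796 0.148 0.026] [0.765 0.119 0.021] [0.824 0.18  0.03 ]
top cassette 0.7 [0.696 0.203 0.019] [0.675 0.188 0.016] [0.714 0.217 0.023]
top cassette 0.68 [0.624 0.083 0.085] [0.597 0.061 0.079] [0.651 0.106 0.091]
top key 0.77 [0.502 0.134 0.058] [0.48  0.108 0.052] [0.523 0.156 0.061]
top tube_a 0.7 [ 0.631 -0.138  0.077] [ 0.621 -0.154  0.024] [ 0.642 -0.132  0.081]
top tube_a 0.66 [ 0.542 -0.04   0.078] [ 0.529 -0.052  0.041] [ 0.552 -0.029  0.081]
top cup 0.92 [ 0.659 -0.035  0.01 ] [ 0.624 -0.059  0.002] [ 0.683 -0.002  0.086]
top tub 0.76 [0.556 0.308 0.067] [0.5   0.263 0.032] [0.612 0.357 0.07 ]
chute ((578.4581909179688, 74.21735382080078), (268.1205749511719, 69.56648254394531), 9.908928871154785)
cassette ((801.6795654296875, 153.18292236328125), (59.159767150878906, 64.58634948730469), 50.47317886352539)
key ((531.5104370117188, 134.4302978515625), (111.00615692138672, 57.25959777832031), 6.7045063972473145)
side cam [ 0.5930131  -0.84705131  0.58745899] 424.73061601746906
side chute 0.86 [0.564 0.061 0.047] [0.454 0.025 0.021] [0.702 0.108 0.102]
side cassette 0.97 [0.622 0.067 0.082] [0.594 0.055 0.07 ] [0.653 0.099 0.088]
side cassette 0.61 [0.796 0.135 0.023] [0.765 0.113 0.005] [0.827 0.167 0.027]
side cassette 0.34 [ 0.631 -0.156  0.047] [ 0.621 -0.159  0.007] [ 0.642 -0.145  0.078]
side key 0.52 [0.501 0.123 0.056] [0.48  0.104 0.041] [0.521 0.153 0.059]
side tube_a 0.73 [ 0.631 -0.156  0.047] [ 0.621 -0.159  0.007] [ 0.642 -0.14   0.078]
side tube_a 0.63 [ 0.54  -0.053  0.046] [ 0.529 -0.057  0.007] [ 0.55  -0.04   0.078]
side cup 0.62 [ 0.654 -0.051  0.061] [ 0.624 -0.062  0.014] [0.681 0.005 0.084]
side tub 0.62 [0.557 0.275 0.055] [0.504 0.261 0.007] [0.61  0.344 0.067]
```

```bash
cat >> h.py <<'E'
def chute2w(p,x,y,a,t=0.175):
    p=np.array(p,float).reshape(-1,3)
    q=np.stack([p[:,0]*np.cos(t)-p[:,2]*np.sin(t),p[:,1],p[:,0]*np.sin(t)+p[:,2]*np.cos(t)],1)
    return lev2w(q,x,y,a)
def lev2w(q,x,y,a):
    q=np.array(q,float).reshape(-1,3)
    return np.stack([x+q[:,0]*np.cos(a)-q[:,1]*np.sin(a),y+q[:,0]*np.sin(a)+q[:,1]*np.cos(a),0.05+q[:,2]],1)
B=lambda x0,x1,y0,y1,z:[[x0,y0,z],[x1,y0,z],[x1,y1,z],[x0,y1,z]]
CH=[B(.020,.084,-.025,.025,.026),B(.097,.135,-.0315,.0315,.032),B(-.135,.097,.0275,.0315,.012),B(-.135,.097,-.0315,-.0275,.012)]
KEY=B(-.090,-.040,.053,.097,.008)
def draw(c,pose,off,s,img):
    for X in [chute2w(b,*pose) for b in CH]+[lev2w(KEY,*pose)]:
        p=((proj(c,X)-off+.5)*s-.5)
        cv2.polylines(img,[np.round(p).astype(int)],True,(0,255,255),1)
E
python3 - <<'E'
from h import *
from scipy.optimize import least_squares
c=manip.camera("top");cs=manip.camera("side")
np.save("top.npy",c);np.save("side.npy",cs)
# picks in 2.8x crop: 
pk=[((365,262),(.084,.025,.026)),((428,258),(.084,-.025,.026)),((442,340),(.020,-.025,.026)),((380,350),(.02,.025,.026)),
((343,207),(.135,.0315,.032)),((433,190),(.135,-.0315,.032)),((395,538),(-.135,.0315,.012)),((497,522),(-.135,-.0315,.012))]
U=np.array([p[0] for p in pk])/2.8+np.array([120,100]);X=[p[1] for p in pk]
f=lambda q:(proj(c,chute2w(X,q[0],q[1],q[2]))-U).ravel()
r=least_squares(f,[.58,.074,.17],loss="soft_l1");q=r.x
print(q,np.rad2deg(q[2]),f(q).reshape(-1,2).round(1))
print("key",lev2w([-.065,.075,.008],*q))
i=cv2.resize(c["pixels"][155:300,215:335],None,fx=4,fy=4,interpolation=cv2.INTER_CUBIC);j=i.copy();draw(c,q,np.array([215,155]),4,j)
cv2.imwrite("pics/fit1.png",j)
i=cv2.resize(cs["pixels"][190:270,205:335],None,fx=6,fy=6,interpolation=cv2.INTER_CUBIC);draw(cs,q,np.array([205,190]),6,i)
cv2.imwrite("pics/fit2.png",i)
E
```

```text
[0.57762092 0.0754337  0.15634751] 8.958052323535778 [[-0.2  1.5]
 [ 0.9 -0.9]
 [ 0.7 -0.2]
 [-0.5  0. ]
 [ 0.3 -2.5]
 [-1.6 -1.4]
 [ 3.   1.7]
 [-5.   2.8]]
key [[0.5017354  0.13939766 0.058     ]]
```

View pics/fit1.png

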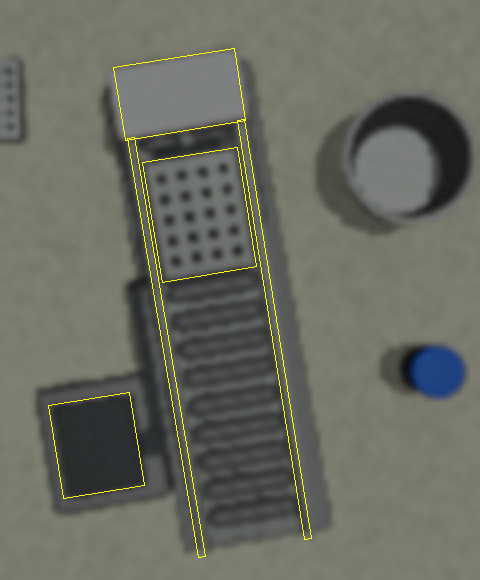

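View pics/fit2.png

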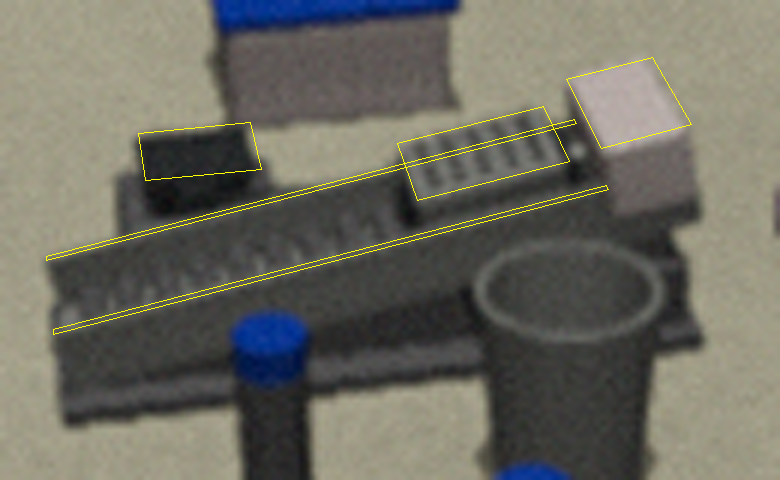

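Run:
```python
from h import *
from scipy.spatial.transform import Rotation as R
o=manip.get_obs();q=(0.5776,0.0754,0.1555)
T=lev2w([-.065,.0375,.0],*q)[0]
Rc=R.from_quat(o["ee_rot"]);print(Rc.as_matrix().round(3),o["position"])
a=q[2];best=None
for s in (1,-1):
    z=np.array([-np.sin(a),np.cos(a),0])*s;y=np.array([0,0,-1.]);x=np.cross(y,z)
    print(s,np.rad2deg((R.from_matrix(np.stack([x,y,z],1))*Rc.inv()).as_rotvec()).round(1))
print(T,(T-o["position"])*100)
```

```text
[[-0.931  0.     0.364]
 [-0.364 -0.    -0.931]
 [-0.    -1.     0.   ]] [ 0.22767034 -0.58207971  0.19602546]
1 [ -0.    0.  167.6]
-1 [  0.    0.  -12.4]
[0.5075765  0.10238072 0.05      ] [ 27.9906155   68.44604281 -14.602546  ]
```

Request:
arm_command(commands=[[[3, 7, 0, 0, 0, -2], [5, 11, 0, 0, 0, -3], [7, 15, 0, 0, 0, -4], [9, 19.5, 0, 0, 0, -5], [11, 24, 0, 0, 0, -6], [13, 29, 0, 0, 0, -7], [15, 33.5, 0, 0, 0, -8], [17, 38, 0, 0, 0, -9], [19, 43, 0, 0, 0, -10], [21, 47.5, 0, 0, 0, -11], [22.5, 52, 0, 0, 0, -12], [24, 56.5, 0, 0, 0, -12.4], [26, 61, 0, 0, 0, -12.4], [27, 65, -2, 0, 0, -12.4], [28, 68.4, -4, 0, 0, -12.4], [28, 68.4, -6, 0, 0, -12.4], [28, 68.4, -7, 0, 0, -12.4], [28, 68.4, -7, 0, 0, -12.4], [28, 68.4, -7, 0, 0, -12.4]]], claw=6.0)

```text
clock: 4.05
position: [0.5081, 0.1008, 0.1268]
ee_rot: [0.054, -0.705, 0.705, -0.055]
ft_force: [0.5, 0.6, -0.9]
grip_width: 0.701
```

Run:
```python
from h import *
from scipy.spatial.transform import Rotation as R
o=manip.get_obs();print(o["clock"],o["position"],o["grip_width"],o["ft_force"]);print(R.from_quat(o["ee_rot"]).as_matrix().round(3))
for n in ("top","side","wrist"):
    c=manip.camera(n);np.save(n+"2.npy",c);cv2.imwrite(f"pics/{n}2.png",c["pixels"])
c=np.load("side2.npy",allow_pickle=True).item()
cv2.imwrite("pics/side2c.png",cv2.resize(c["pixels"][120:270,180:340],None,fx=4,fy=4,interpolation=cv2.INTER_CUBIC))
```

```text
4.05 [0.50808041 0.10077995 0.1267982 ] 0.7008469642428933 [ 0.52844503  0.60278105 -0.92193868]
[[-0.988  0.001  0.154]
 [-0.154 -0.001 -0.988]
 [-0.001 -1.     0.001]]
```

View pics/side2c.png

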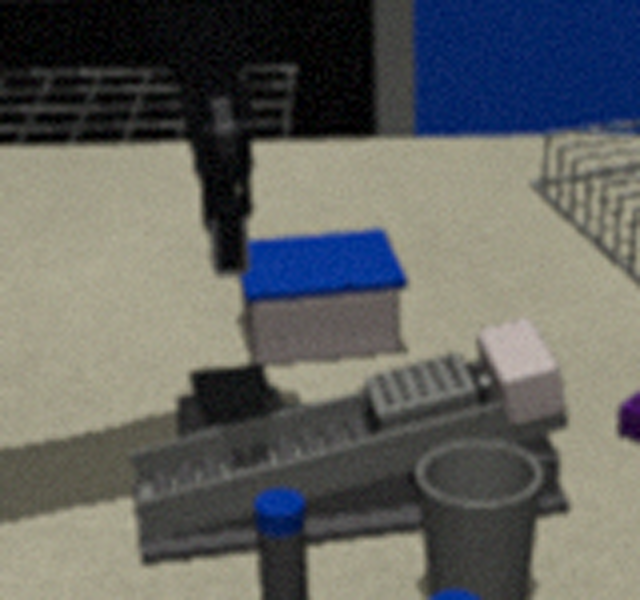

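View pics/wrist2.png

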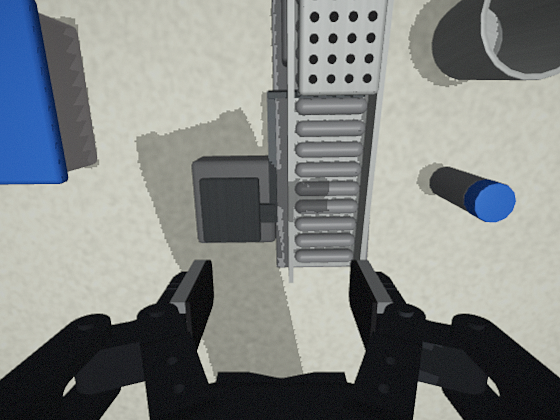

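Run:
```python
from h import *
c=np.load("wrist2.npy",allow_pickle=True).item()
q=(0.5776,0.0754,0.1555)
P,ok=cloud(c)
# finger inner/tip locations by depth
o=manip.get_obs();p=o["position"];a=q[2]
d=(P-p); lx=d[...,0]*np.cos(a)+d[...,1]*np.sin(a); ly=-d[...,0]*np.sin(a)+d[...,1]*np.cos(a)
m=ok&(np.abs(lx)<.03)&(np.abs(d[...,2])<.05)
for s in (1,-1):
    k=m&(s*ly>0); 
    print(s,k.sum(),[np.percentile(v[k],[1,10,50,90,99]).round(3) for v in (lx,ly,d[...,2])] if k.sum() else 0)
pr=lambda X:proj(c,X)
dark=np.zeros((420,560),bool);dark[185:235,207:252]=1
print("pad",np.median(P[dark&ok],0),P[dark&ok][:,2].std())
j=c["pixels"].copy();draw(c,q,np.zeros(2),1,j)
for y in (.0375,-.0375,0):
    u=proj(c,(p+np.array([-np.sin(a)*y,np.cos(a)*y,0])))[0]; cv2.circle(j,tuple(int(v) for v in u),4,(0,0,255),-1)
cv2.imwrite("pics/wfit.png",j)
```

```text
1 317 [array([-0.01 , -0.007,  0.006,  0.011,  0.012]), array([0.03 , 0.03 , 0.03 , 0.036, 0.042]), array([0.041, 0.042, 0.047, 0.049, 0.05 ])]
-1 1533 [array([-0.008, -0.   ,  0.01 ,  0.02 ,  0.024]), array([-0.159, -0.154, -0.142, -0.03 , -0.03 ]), array([-0.05 , -0.05 , -0.049,  0.047,  0.05 ])]
pad [0.50302292 0.13938274 0.05836868] 0.0006569083969176881
```

View pics/wfit.png

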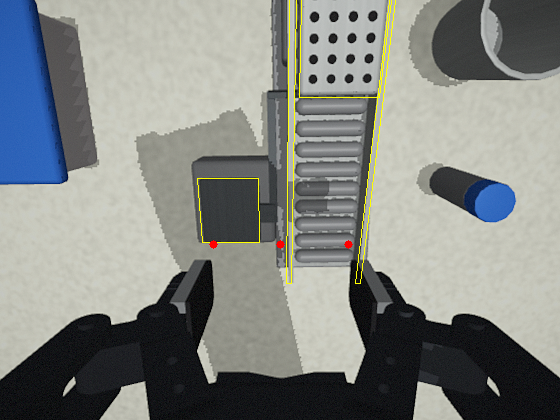

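Run:
```python
from h import *
c=np.load("wrist2.npy",allow_pickle=True).item()
P,ok=cloud(c);p=np.array([0.5081,0.1008,0.1268]);a=.1555
C=-cv2.Rodrigues(c["rvec"])[0].T@np.array(c["tvec"]).ravel()
def L(X):
    d=X-p;return np.array([d[0]*np.cos(a)+d[1]*np.sin(a),-d[0]*np.sin(a)+d[1]*np.cos(a),d[2]]).round(4)
print("cam",L(C))
for v in range(255,340,6):
    print(v,[(u,L(P[v,u]).tolist(),round(float(c["depth"][v,u]),3)) for u in (184,194,204,210)])
cv2.imwrite("pics/wcrop.png",cv2.resize(c["pixels"][230:420,140:440],None,fx=2.6,fy=2.6,interpolation=cv2.INTER_CUBIC))
# front face tip corners
for z in (0,-.005,.003,.006,.010,.014):
    for x in (.011,-.011):
        q=[p+np.array([np.cos(a)*x-np.sin(a)*y,np.sin(a)*x+np.cos(a)*y,z]) for y in (.03,.0445,-.03,-.0445)]
        print(z,x,proj(c,q).round(0).tolist())
```

```text
cam [0.0718 0.0004 0.1789]
255 [(184, [-0.0605, 0.0926, -0.1254], 0.329), (194, [-0.0607, 0.0832, -0.1258], 0.329), (204, [-0.061, 0.0738, -0.1266], 0.33), (210, [-0.0611, 0.0681, -0.1267], 0.331)]
261 [(184, [-0.0672, 0.0934, -0.1264], 0.332), (194, [0.0119, 0.0364, 0.0472], 0.143), (204, [0.0118, 0.0323, 0.047], 0.143), (210, [0.0106, 0.0303, 0.0445], 0.146)]
267 [(184, [-0.0737, 0.0941, -0.1269], 0.334), (194, [0.0117, 0.0351, 0.0527], 0.138), (204, [0.0119, 0.031, 0.053], 0.138), (210, [0.0079, 0.0305, 0.0446], 0.147)]
273 [(184, [0.008, 0.0399, 0.0505], 0.141), (194, [0.0117, 0.0338, 0.0578], 0.133), (204, [0.0108, 0.0304, 0.0561], 0.135), (210, [0.0052, 0.0306, 0.0449], 0.147)]
279 [(184, [0.0119, 0.0362, 0.0633], 0.128), (194, [0.0115, 0.0327, 0.0624], 0.129), (204, [0.0086, 0.0304, 0.0569], 0.135), (210, [0.0029, 0.0305, 0.0459], 0.147)]
285 [(184, [0.0116, 0.0352, 0.0671], 0.124), (194, [0.0111, 0.0318, 0.0663], 0.125), (204, [0.0062, 0.0304, 0.0572], 0.135), (210, [0.0005, 0.0305, 0.0467], 0.147)]
291 [(184, [0.0116, 0.034, 0.0715], 0.12), (194, [0.0115, 0.0306, 0.0714], 0.
[... 1632 characters left out ...]
0]]
-0.005 -0.011 [[230.0, 260.0], [204.0, 260.0], [333.0, 259.0], [358.0, 259.0]]
0.003 0.011 [[226.0, 228.0], [199.0, 228.0], [337.0, 228.0], [364.0, 228.0]]
0.003 -0.011 [[228.0, 265.0], [201.0, 266.0], [335.0, 265.0], [361.0, 265.0]]
0.006 0.011 [[225.0, 230.0], [197.0, 230.0], [338.0, 230.0], [365.0, 230.0]]
0.006 -0.011 [[227.0, 268.0], [200.0, 268.0], [336.0, 268.0], [363.0, 268.0]]
0.01 0.011 [[224.0, 232.0], [196.0, 232.0], [339.0, 232.0], [367.0, 232.0]]
0.01 -0.011 [[226.0, 271.0], [199.0, 271.0], [337.0, 271.0], [364.0, 271.0]]
0.014 0.011 [[222.0, 235.0], [194.0, 235.0], [341.0, 235.0], [369.0, 235.0]]
0.014 -0.011 [[224.0, 275.0], [197.0, 275.0], [339.0, 274.0], [366.0, 274.0]]
```

View pics/wcrop.png

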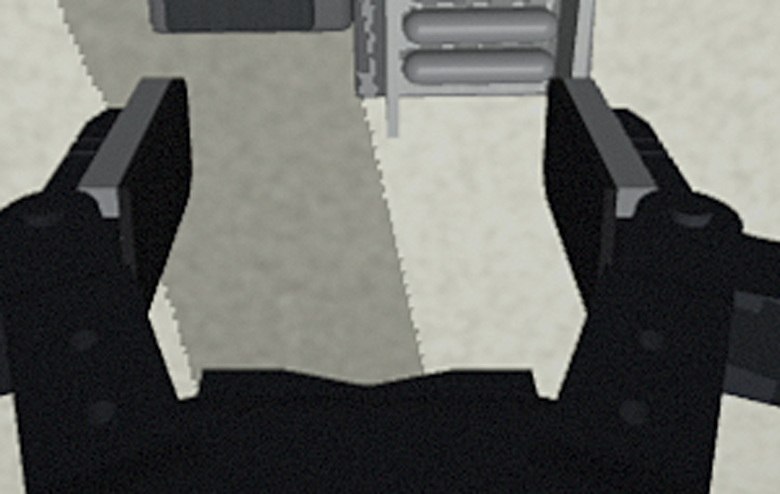

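Run:
```python
from h import *
c=np.load("side2.npy",allow_pickle=True).item()
P,ok=cloud(c);p=np.array([0.5081,0.1008,0.1268]);a=.1555
for z in (0,.01,.02,.03,.044):
    q=[p+np.array([np.cos(a)*x-np.sin(a)*y,np.sin(a)*x+np.cos(a)*y,z]) for x in(.011,-.011) for y in (.0375,-.0375)]
    print(z,proj(c,q).round(0).tolist())
for v in range(170,194,2): print(v,P[v,237].round(3))
print(manip.get_obs()["joint_pos"])
```

```text
0 [[241.0, 191.0], [244.0, 204.0], [232.0, 192.0], [235.0, 205.0]]
0.01 [[240.0, 187.0], [244.0, 200.0], [232.0, 188.0], [234.0, 201.0]]
0.02 [[240.0, 184.0], [243.0, 196.0], [231.0, 184.0], [234.0, 197.0]]
0.03 [[240.0, 180.0], [243.0, 193.0], [231.0, 181.0], [234.0, 193.0]]
0.044 [[240.0, 175.0], [243.0, 187.0], [231.0, 176.0], [233.0, 188.0]]
170 [0.516 0.043 0.224]
172 [0.516 0.039 0.221]
174 [0.516 0.041 0.215]
176 [0.514 0.058 0.203]
178 [0.513 0.06  0.197]
180 [0.513 0.06  0.192]
182 [0.513 0.059 0.187]
184 [0.512 0.064 0.18 ]
186 [0.512 0.058 0.177]
188 [0.511 0.065 0.169]
190 [ 0.479  0.424 -0.003]
192 [0.48  0.402 0.   ]
[ 0.37828814  0.22259851 -0.73820503  1.80034651  0.16257899  1.17845037
 -1.8257654 ]
```

Request:
arm_command(commands=[[[0, 0.1, -2, 0, 0, 0], [0, 0.1, -4, 0, 0, 0], [0, 0.1, -6, 0, 0, 0], [0, 0.1, -7.5, 0, 0, 0], [0, 0.1, -8.5, 0, 0, 0], [0, 0.1, -9, 0, 0, 0], [0, 0.1, -9, 0, 0, 0], [0, 0.1, -9, 0, 0, 0]]])

```text
clock: 5.0
position: [0.5081, 0.1031, 0.0367]
ee_rot: [-0.055, 0.705, -0.705, 0.056]
ft_force: [-0.1, 0.3, 0.0]
grip_width: 0.7
```

Run:
```python
from h import *
o=manip.get_obs();p=o["position"];print(o["clock"],p,o["grip_width"],o["ft_force"])
a=.1555
W=manip.camera("wrist");S=manip.camera("side")
np.save("wrist3.npy",W);np.save("side3.npy",S)
P,ok=cloud(W);d=P-p;lx=d[...,0]*np.cos(a)+d[...,1]*np.sin(a); ly=-d[...,0]*np.sin(a)+d[...,1]*np.cos(a)
for s in (1,-1):
    k=ok&(s*ly>.028)&(s*ly<.034)&(np.abs(lx)<.016)&(P[...,2]>.06)
    print(s,k.sum(),np.percentile(P[...,2][k],[0,2,10]).round(4),np.percentile(lx[k],[2,98]).round(4))
i=W["pixels"].copy();cv2.imwrite("pics/wrist3.png",i)
cv2.imwrite("pics/side3c.png",cv2.resize(S["pixels"][150:270,190:340],None,fx=4,fy=4,interpolation=cv2.INTER_CUBIC))
```

```text
5.0 [0.50813668 0.10307224 0.03667945] 0.7002522849810546 [-0.09297982  0.3298591   0.02034791]
1 2405 [0.06   0.08   0.0862] [-0.0094  0.0128]
-1 2512 [0.0772 0.0801 0.0863] [-0.0092  0.0129]
```

View pics/side3c.png

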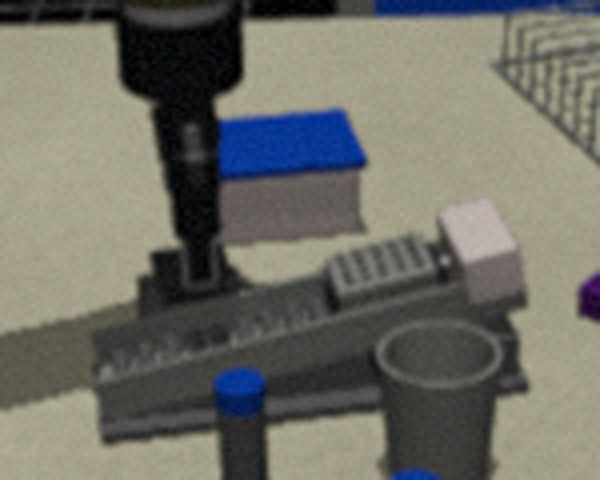

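View pics/wrist3.png

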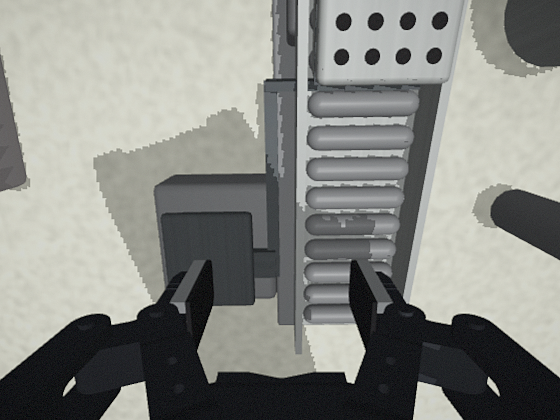

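Request:
arm_command(commands=[[[0, 0, -1, 0, 0, 0], [0, 0, -1.6, 0, 0, 0], [0, 0, -1.9, 0, 0, 0], [0, 0, -1.9, 0, 0, 0], [0, 0, -1.9, 0, 0, 0]]])

```text
clock: 5.6
position: [0.5076, 0.103, 0.017]
ee_rot: [-0.055, 0.705, -0.705, 0.055]
ft_force: [-1.4, 0.2, 1.1]
grip_width: 0.701
```

Run:
```python
from h import *
o=manip.get_obs();p=o["position"];print(o["clock"],p,o["ft_force"])
W=manip.camera("wrist");cv2.imwrite("pics/wrist4.png",W["pixels"])
P,ok=cloud(W);a=.1555;d=P-p;lx=d[...,0]*np.cos(a)+d[...,1]*np.sin(a); ly=-d[...,0]*np.sin(a)+d[...,1]*np.cos(a)
for s in (1,-1):
    k=ok&(s*ly>.028)&(s*ly<.034)&(np.abs(lx)<.016)&(P[...,2]>.03+.03*(s>0))
    print(s,k.sum(),np.percentile(P[...,2][k],[0,2,10]).round(4))
```

```text
5.6 [0.50758116 0.10299136 0.01695177] [-1.3747988   0.19864597  1.05500483]
1 2352 [0.0601 0.062  0.0675]
-1 3085 [0.0301 0.0326 0.0377]
```

View pics/wrist4.png

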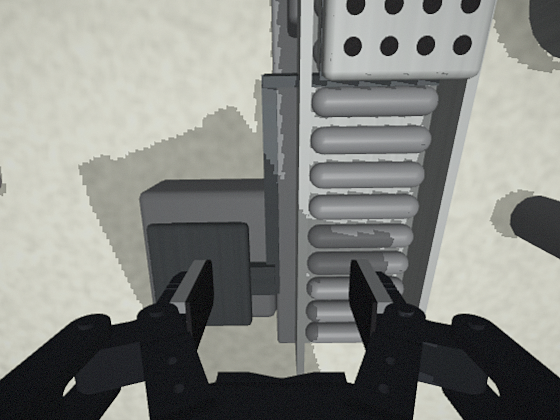

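Request:
arm_command(commands=[[[0, 0, -0.3, 0, 0, 0], [0, 0, -0.6, 0, 0, 0], [0, 0, -0.9, 0, 0, 0], [0, 0, -1.1, 0, 0, 0], [0, 0, -1.1, 0, 0, 0], [0, 0, -1.1, 0, 0, 0], [0, 0, -1.1, 0, 0, 0], [0, 0, -1.1, 0, 0, 0], [0, 0, -1.1, 0, 0, 0]]])

```text
clock: 6.55
position: [0.5082, 0.1032, 0.0072]
ee_rot: [0.055, -0.705, 0.705, -0.056]
ft_force: [-5.1, -3.0, 19.6]
grip_width: 0.697
```

```bash
cat > chk.py <<'E'
from h import *
import sys
o=manip.get_obs();p=o["position"];print(o["clock"],p,o["ft_force"],o["torque"])
n=sys.argv[1]
W=manip.camera("wrist");cv2.imwrite(f"pics/wrist{n}.png",W["pixels"])
S=manip.camera("side");cv2.imwrite(f"pics/side{n}.png",cv2.resize(S["pixels"][150:270,190:340],None,fx=4,fy=4,interpolation=cv2.INTER_CUBIC))
E
python3 chk.py 5
```

```text
6.55 [0.50817858 0.1032182  0.0072295 ] [-5.14543664 -3.0156963  19.58039654] [0.17583761 1.418041   0.16909964]
```

View pics/wrist5.png

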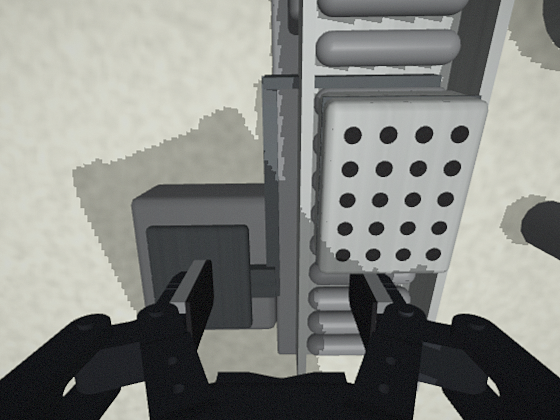

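View pics/side5.png

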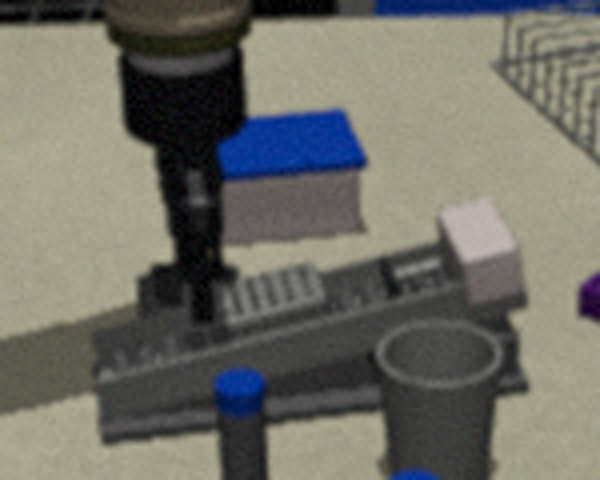

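Request:
arm_command(commands=[[[0, 0, 0, 0, 0, 0], [0, 0, 0, 0, 0, 0], [0, 0, 0, 0, 0, 0], [0, 0, 0, 0, 0, 0], [0, 0, 0, 0, 0, 0]]])

```text
clock: 7.15
position: [0.5082, 0.1032, 0.0072]
ee_rot: [0.055, -0.705, 0.705, -0.056]
ft_force: [-5.6, -2.7, 19.5]
grip_width: 0.7
```

```bash
python3 chk.py 6
python3 - <<'E'
from h import *
a,b=cv2.imread("pics/wrist5.png"),cv2.imread("pics/wrist6.png")
print("diff",cv2.absdiff(a,b)[80:280,300:490].mean())
q=(.5776,.0754,.1555)
for n in ("wrist","side","top"):
    c=manip.camera(n);P,ok=cloud(c)
    for m in manip.masks_of(n,"cassette"):
        k=(cv2.erode(m["mask"].astype(np.uint8),np.ones((3,3)))>0)&ok
        X=P[k]-np.array([q[0],q[1],.05]);ca,sa=np.cos(q[2]),np.sin(q[2])
        x=X[:,0]*ca+X[:,1]*sa;y=-X[:,0]*sa+X[:,1]*ca;z=X[:,2];t=.175
        cx=x*np.cos(t)+z*np.sin(t);cz=-x*np.sin(t)+z*np.cos(t)
        if len(cx)==0 or abs(np.median(y))>.04: continue
        g=abs(cz-.026)<.006
        if g.sum(): print(n,round(m["p"],2),[np.percentile(v[g],[1,50,99]).round(4) for v in (cx,y,cz)],"slope x,y",np.linalg.lstsq(np.c_[cx[g],y[g],np.ones(g.sum())],cz[g],rcond=None)[0].round(3))
    for t in ("tube_a","cup","tub"):
        if n!="wrist": print(n,t,[np.median(P[m["mask"]&ok],0).round(3) for m in manip.masks_of(n,t)])
print(manip.get_obs()["ft_force"],manip.get_obs()["clock"])
E
```

```text
7.15 [0.50817429 0.10324908 0.007233  ] [-5.61769241 -2.73833264 19.50179908] [0.23405369 1.43104754 0.20467748]
diff 1.2943947368421052
wrist 0.91 [array([-0.0462, -0.0101,  0.0148]), array([-0.0231,  0.001 ,  0.0247]), array([0.022 , 0.0261, 0.0276])] slope x,y [-0.008 -0.007  0.026]
side 0.55 [array([-0.0476, -0.0196,  0.0089]), array([-0.0263, -0.0089,  0.0173]), array([0.0202, 0.0248, 0.0273])] slope x,y [0.    0.05  0.025]
side tube_a [array([ 0.54 , -0.052,  0.046]), array([ 0.631, -0.154,  0.044]), array([0.603, 0.062, 0.053])]
side cup [array([ 0.654, -0.049,  0.061])]
side tub [array([0.565, 0.276, 0.051])]
top 0.64 [array([-0.0463, -0.0109,  0.013 ]), array([-0.0255, -0.0088,  0.0183]), array([0.0225, 0.0265, 0.0299])] slope x,y [0.002 0.01  0.026]
top tube_a [array([ 0.542, -0.04 ,  0.078]), array([ 0.632, -0.139,  0.077]), array([0.647, 0.084, 0.065])]
top cup [array([ 0.659, -0.035,  0.027])]
top tub [array([0.554, 0.307, 0.067])]
[-6.61124569 -2.63834803 19.59088745] 7.85
```

```bash
python3 -c "
from workcell import manip
print(manip.hand_in())"
```

```text
the job is handed in; nothing more can be done
None
```

I pressed the dock's key with one fingertip and caught the kicked-out cassette with the other finger on the chute. I handed it in at about 7.9 s, still holding that pose; the hand-in reports no verdict.

**Last checks:**
- **Cassette position:** it is centred at about x = -0.016 m on the chute, well inside the -0.105 to 0.012 m range. It lies flat on the floor: its top is at z ≈ 26 mm in the wrist and top views.
- **Stillness and contact:** wrist pictures about 0.7 s apart show no movement beyond noise, and the wrist picture shows its front end against the finger. I could not read the finger-to-cassette force separately.
- **Key:** the tool force is about 20 N upward, more than the 5 N the key spring needs, so the key is probably on its hard stop.
- **Tubes, cup and tub:** the tubes have not moved. The cup's and tub's medians shifted by up to 9 mm sideways, though the gripper partly hid the tub. The top view's cup height differs because the mask takes in a different share of its inside.

**Disagreements:**
- **Fingertip height:** the reported tool point did not match the cameras. Both the wrist and side views put the fingertips about 44 mm above it, so I set heights from the images and pressed down in small steps.
- **Side camera:** its fit of the chute was about 2 mm off from the other two.

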